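# Gauge two brass lotus caps on threaded studs and sort them

## Robot

A 6-joint arm with a two-finger parallel gripper is mounted at the origin on the work surface. World frame = base frame: x ahead of the robot, y to its left, z up, the work surface at z = 0. Lengths are in m, angles in rad, forces in N, time in s.
With the tool pointing down it reaches from about 0.375 to 0.75 m from the base axis. Payload 9 kg.
Tool frame: the origin (TCP) lies on the centre line of the jaws, within the pads' length; the fingertips stand 17 mm ahead of it and the grasp point (between the pads) lies 2 mm behind it; z points along the fingers, y is the direction in which the jaws open and shut (so a half turn about z gives the same grasp; the last joint's range is limited). The gripper opens to 85 mm and grips with 20 to 120 N. Pads are 22 mm wide; open, the fingers measure 114 mm over their backs; the gripper's body (76 mm by 85 mm) begins 54 mm behind the grasp point. The pads swing forward as they close: fully open they stand 13 mm farther back than shut.
Start: joints at [0.904, 0.104, 0.097, 1.564, 0, 1.353], TCP at [0.26, 0.541, 0.248] pointing down, gripper open.
Joint ranges: [-2.99, 2.99], [-0.84, 1.86], [-1.1, 1.16], [-1.84, 2.11], [-1.51, 1.56], [-3.14, 3.14]. Speed limits (rad/s): [2.22, 2.22, 2.57, 3.14, 3.14, 3.14].

## Interface

Orientations are given as a 3x3 rotation matrix whose columns are the frame's x, y, z axes.
In Python, from station import r, capture, camera_params, nets gives the robot as it stands.
- The arm moves only by the tool step_arm, never from a script. Its argument "series" is text: rows parted by semicolons, each of 5 numbers parted by spaces: the shift along the tool's x, y, z scaled (see below), then the turn about the tool's z scaled (see below), then the opening, from -1 (shut) to 1 (fully open). A call has 1 to 5 rows; each row is the pose to reach, as a shift and turn from the pose commanded when the call began, along the tool's axes at that moment; what a row does not reach only later rows make up. The controller multiplies each number of a shift by 0.2 m and each number of a turn by 90 degrees. A row lasts 1/8 s, in which the tool goes at most 62.5 mm and 10.7 degrees, less where a joint would pass 70% of its speed; a pose out of reach is approached as far as the arm can. A call with a number of a shift or a turn outside -1 to 1 is refused whole. A call with a gripper value outside its range is refused whole. The fingers move at their own pace and stop on an object; "squeeze" is the grip in N (left out, the last holds). Time passes only in rows, so rows that repeat a pose let the fingers close. It gives the time, the measured TCP pose, the force and the opening at its end, in the units of the state.
- r.get_obs(): the state, without advancing time (a new reading comes with each control period).
- capture(name): name is "scene" or "top"; returns the picture (480x640x3 uint8, red, green, blue); there is no depth.
- camera_params(name): a dict with "camera_matrix" (3x3 intrinsics, pixels), "R" (3x3) and "t" (3): a world point X has camera coordinates R X + t. Camera axes: x right, y down, z forward; pixel columns grow to the right and rows downward; lengths in m; the calibration is good to about 2 mm. A picture is of the moment at which its call begins. camera_params takes no time and is no camera call.
- r.finish_job(): hands the job in, once; it reports no verdict.
Trained networks look in the newest picture that a camera, given by its name, has taken for a name from the list of things; names that differ only in an ending like _2 or _b are one class to them, and where a whole thing is asked for, a point or a joint stands for the part that bears it (a point fixed in the world has none). Each returns a list of dicts, best first, with "p" (0 to 1); they miss things now and then, are a little off and sometimes report something else, mostly with a low value. They report only what shows in the picture. A call takes as long as a camera call.
- nets.trace(camera, label): "region" (480x640 bool, what is visible of it) and "rect" ([centre column, centre row, width, height] in pixels, round what is visible of it).
- nets.tip_of(camera, label): "at" ([column, row] in pixels: a listed point, or the origin of a listed thing).
The state is a dict: "clock": time; "joint_pos": joint angles; "qd": joint speeds; "tau": joint torques, N m; "tool_pos": TCP position; "orientation": TCP orientation; "contact_force": force on the tool from outside, world axes, zero at the start; "wrist_torque": the same for the moment, N m; "gripper_width": finger opening in m.
Only numpy, scipy, OpenCV 4.12 (cv2) and the standard library are available. Lean on these libraries where they do the work, as an engineer would, in place of code of your own. Each camera call takes 0.05 s, during which the arm holds its last target.

## Task

Screw each of the two brass lotus caps clockwise down its threaded gauge stud, by pushing its cross bar round, until it will turn no further. Then push the carriage of each cap by its handle pin: all the way to the round boss if that cap went fully home on the collar, all the way to the square block if it bound short with bare thread still showing. Try a cap before you send it to either end, and leave the other things on the bench where they are.

Things in the scene. Friction and masses are not known exactly. Their poses are not given: they have to be found in the camera images.
- fixture_a: One of two alike steel slide fixtures fixed flat on the bench: base 100 mm (its x) by 280 mm (its y), 8 mm thick, with two brass end stops 42 mm high over the bench: round boss at y = +120 mm (GOOD end), square block at y = -120 mm (REJECT end), each 34 mm wide. Origin: centre of the underside. Its x points roughly away from the robot, turned up to 0.3 rad.
- carriage_a (a joint): Position (m) of the fixture's aluminium carriage along the fixture's y: 0 mid-way, +0.065 against the round boss, -0.065 against the square block; starts near 0. A 72 mm square slab, top 24 mm over the bench, with a 30 mm wide tongue out to its handle pin. Slides stiffly (7 N), stays where left.
- handle_a (a point): Centre of the 20 mm dark wooden ball atop the carriage's upright handle pin, 68 mm over the bench. Steel pin 14 mm thick, from the tongue's top (24 mm) to the ball, 95 mm from the gauge axis on the fixture's -x side. Push it along the fixture's y to slide the carriage.
- gauge_a (a point): On the vertical gauge axis mid-carriage, at the top face of the 50 mm steel collar, 29 mm over the bench. The threaded steel stud (23 mm thick) rises from it. Axes as the fixture's.
- fitting_a (a joint): Angle (rad) the brass cap has been screwed down, clockwise from above; 0 to 0.3 at the start. Fully home is 2.8, skirt down on the collar (14 mm above it at 0; 5 mm per rad). A cap that binds stops dead at least 0.8 rad short, with 4 mm or more of bare thread below it. Light drag (0.06 N m); stays where left; cannot be lifted off.
- bar_a (a point): Point on one arm of the cap's level cross bar, 46 mm from the gauge axis, at bar mid height; turns with the cap; its x points out along this arm, the other arm is opposite. Bar 10 mm thick, 120 mm long, 15 mm end balls; 62 mm over the bench at angle 0, 48 mm when home. Brass lotus cap: skirt 38 mm across, 45 mm tall with bud.
- good_end_a (a point): Centre of the top of the round brass boss, 42 mm over the bench: the end for caps that go fully home.
- reject_end_a (a point): Centre of the top of the square brass block, 42 mm over the bench: the end for caps that bind short.
- fixture_b: One of two alike steel slide fixtures fixed flat on the bench: base 100 mm (its x) by 280 mm (its y), 8 mm thick, with two brass end stops 42 mm high over the bench: round boss at y = +120 mm (GOOD end), square block at y = -120 mm (REJECT end), each 34 mm wide. Origin: centre of the underside. Its x points roughly away from the robot, turned up to 0.3 rad.
- carriage_b (a joint): Position (m) of the fixture's aluminium carriage along the fixture's y: 0 mid-way, +0.065 against the round boss, -0.065 against the square block; starts near 0. A 72 mm square slab, top 24 mm over the bench, with a 30 mm wide tongue out to its handle pin. Slides stiffly (7 N), stays where left.
- handle_b (a point): Centre of the 20 mm dark wooden ball atop the carriage's upright handle pin, 68 mm over the bench. Steel pin 14 mm thick, from the tongue's top (24 mm) to the ball, 95 mm from the gauge axis on the fixture's -x side. Push it along the fixture's y to slide the carriage.
- gauge_b (a point): On the vertical gauge axis mid-carriage, at the top face of the 50 mm steel collar, 29 mm over the bench. The threaded steel stud (23 mm thick) rises from it. Axes as the fixture's.
- fitting_b (a joint): Angle (rad) the brass cap has been screwed down, clockwise from above; 0 to 0.3 at the start. Fully home is 2.8, skirt down on the collar (14 mm above it at 0; 5 mm per rad). A cap that binds stops dead at least 0.8 rad short, with 4 mm or more of bare thread below it. Light drag (0.06 N m); stays where left; cannot be lifted off.
- bar_b (a point): Point on one arm of the cap's level cross bar, 46 mm from the gauge axis, at bar mid height; turns with the cap; its x points out along this arm, the other arm is opposite. Bar 10 mm thick, 120 mm long, 15 mm end balls; 62 mm over the bench at angle 0, 48 mm when home. Brass lotus cap: skirt 38 mm across, 45 mm tall with bud.
- good_end_b (a point): Centre of the top of the round brass boss, 42 mm over the bench: the end for caps that go fully home.
- reject_end_b (a point): Centre of the top of the square brass block, 42 mm over the bench: the end for caps that bind short.
- sleeve: Bystander: upright copper spindle sleeve, 36 mm across, 75 mm tall. Origin: centre of its underside.
- plug: Bystander: upright juniper wood pattern plug, 44 mm across at the foot, 70 mm tall. Origin: centre of its underside.
- lotus_ring: Bystander: flat brass lotus base ring with a scalloped edge, 77 mm across, 16 mm thick. Origin: centre of its underside.
- pliers: Bystander: circlip pliers lying flat, 180 mm long, 56 mm wide at the black handles, 13 mm thick. Origin: under the pivot; jaws to its +x.
- agate: Bystander: polished brown agate stone lying between the fixtures, 36 mm across, 14 mm tall. Origin: centre of its underside.
- drum: Bystander: upright copper prayer wheel drum with brass rims, 72 mm across, 87 mm tall. Origin: centre of its underside.
- hammer: Bystander: small hammer lying along its x, handle to its -x. Origin: centre of its underside.

How it is judged:
By the outcome, as a careful person would: the job done as asked, in the order asked, and still so for the second after the job is handed in, with the robot touching nothing.
It also fails if it takes over 72 s, if anything falls off the work surface, if the arm or the gripper's body presses on something with over 40 N, if the wrist force passes 120 N, or if a joint passes its speed limit or range.

## Working session

There is one attempt and no reset: what is moved stays moved. The work goes in short steps, Python scripts to look and compute and a tool call to move; the robot and the scene stay as the last step left them, time stands still between calls to the robot, and variables do not carry over. Pictures are saved under pics/ and viewed, and the job is handed in when it is done.

Besides the shell and the picture viewer there is one more tool, called as name(argument=value, ...) on one line, values as JSON. step_arm: Moves the arm, as the interface text tells. Its arguments: {"type":"object","properties":{"series":{"type":"string"},"squeeze":{"type":"number"}},"required":["series"]}

```bash
mkdir -p pics; ls; python3 - <<'E'
from station import r, capture, camera_params, nets
import cv2
for n in("scene","top"):
    im=capture(n); cv2.imwrite(f"pics/{n}0.png",im[:,:,::-1])
    c=camera_params(n); print(n,c)
o=r.get_obs(); print(o)
E
```

```text
pics
scene {'camera_matrix': array([[606.56246763,   0.        , 321.18613795],
       [  0.        , 606.56246763, 239.57632783],
       [  0.        ,   0.        ,   1.        ]]), 'R': array([[ 0.31192896,  0.95007175, -0.00799922],
       [ 0.5748606 , -0.19542904, -0.79457081],
       [-0.75646257,  0.24325121, -0.6071188 ]]), 't': array([-0.17808484, -0.25732678,  2.1920686 ])}
top {'camera_matrix': array([[460.44847502,   0.        , 322.48912882],
       [  0.        , 460.44847502, 239.41680403],
       [  0.        ,   0.        ,   1.        ]]), 'R': array([[-0.01503543, -0.99977988, -0.01463316],
       [-0.99635662,  0.01620946, -0.08373015],
       [ 0.08394891,  0.01332093, -0.99638102]]), 't': array([0.02164384, 0.5950201 , 1.01098407])}
{'clock': 0.1, 'joint_pos': array([9.04310896e-01, 1.04583196e-01, 9.65355855e-02, 1.56389588e+00,
       1.09363426e-05, 1.35309756e+00]), 'qd': array([ 0.00091017, -0.00300592,  0.00058558, -0.00020006,  0.00063105,
        0.00048111]), 'tau': array([ 7.47929356e-03, -5.58206427e+01,  5.04719675e+01,  1.28220784e-02,
       -2.15085174e-04, -7.12161423e-06]), 'tool_pos': array([0.26013559, 0.54036678, 0.24762679]), 'orientation': array([[-9.00974105e-01,  4.33872270e-01, -7.17804492e-04],
       [ 4.33872786e-01,  9.00973698e-01, -8.94909434e-04],
       [ 2.58446580e-04, -1.11772606e-03, -9.99999342e-01]]), 'contact_force': array([-0.01330934, -0.22036376, -0.74730308]), 'wrist_torque': array([ 0.00831066, -0.0245003 , -0.01278568]), 'gripper_width': 0.08573311090180835}
```

View pics/scene0.png

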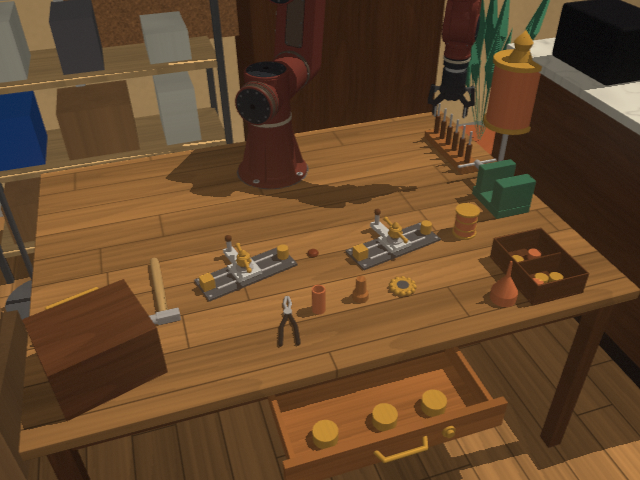

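View pics/top0.png

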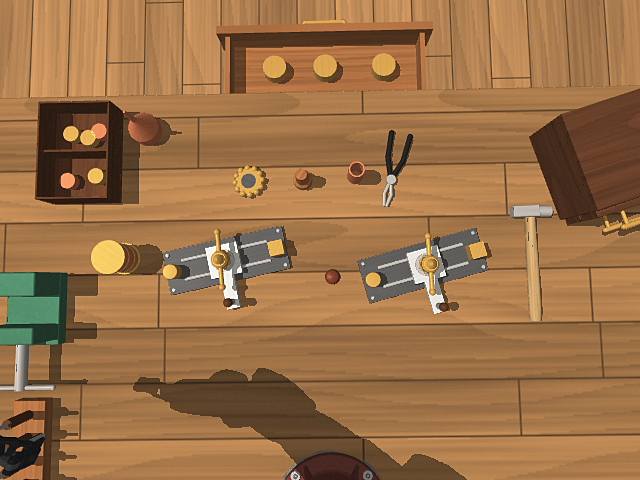

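```bash
cat > h.py <<'E'
import numpy as np, cv2
from station import r, capture, camera_params, nets
def ray(cam,px,z):
    c=camera_params(cam); K,R,t=c["camera_matrix"],c["R"],np.array(c["t"])
    d=R.T@np.linalg.solve(K,[px[0],px[1],1]); C=-R.T@t
    return C+d*(z-C[2])/d[2]
def proj(cam,X):
    c=camera_params(cam); p=c["camera_matrix"]@(c["R"]@np.array(X)+c["t"]); return p[:2]/p[2]
E
python3 - <<'E'
from h import *
np.set_printoptions(precision=4,suppress=True)
Z=dict(handle_a=.068,gauge_a=.029,good_end_a=.042,reject_end_a=.042,bar_a=.06,fixture_a=0,sleeve=0,plug=0,agate=0,drum=0,lotus_ring=0,pliers=0,hammer=0)
for k,z in Z.items():
    for cam in("top","scene"):
        for d in nets.tip_of(cam,k)[:4]:
            print(k,cam,round(d["p"],2),np.array(d["at"]),ray(cam,d["at"],z)[:2])
E
```

```text
handle_a top 0.82 [443.2 308. ] [ 0.4415 -0.2422]
handle_a top 0.79 [226.8 303.2] [0.4581 0.2184]
handle_a scene 0.91 [378.7 211.1] [0.4652 0.2202]
handle_a scene 0.31 [390.1 247.5] [0.6422 0.1816]
handle_a scene 0.28 [159.1 295.7] [ 0.6363 -0.459 ]
gauge_a top 0.15 [428.1 240.5] [ 0.5887 -0.2236]
gauge_a scene 0.96 [392.8 237.5] [0.5553 0.2304]
gauge_a scene 0.74 [242.1 262.2] [ 0.5244 -0.2211]
good_end_a top 0.9 [167.3 270.3] [0.5309 0.3564]
good_end_a top 0.33 [388.3 181. ] [ 0.7223 -0.1368]
good_end_a scene 0.78 [283.1 248.2] [ 0.5159 -0.0974]
good_end_a scene 0.76 [425.7 225.7] [0.5484 0.3404]
reject_end_a top 0.74 [478.8 247.7] [ 0.57   -0.3314]
reject_end_a top 0.69 [222.2 257.2] [0.558  0.2347]
reject_end_a top 0.55 [274.7 247.1] [0.5785 0.1181]
reject_end_a top 0.53 [331.9 275.8] [ 0.5133 -0.0074]
reject_end_a scene 0.78 [358.9 247.3] [0.5824 0.1113]
reject_end_a scene 0.77 [202.9 279.5] [ 0.5786 -0.3401]
reject_end_a scene 0.21 [226.4 237.4] [ 0.4119 -0.2428]
bar_a top 0.79 [429.  243.1] [ 0.5806 -0.2186]
bar_a top 0.59 [216.4 238.6] [0.5979 0.2433]
bar_a scene 0.76 [406.2 
[... 580 characters left out ...]
 181.8] [0.7352 0.1848]
plug scene 0.78 [360.5 298.7] [0.7447 0.055 ]
agate top 0.54 [333.3 275.3] [ 0.5146 -0.0108]
agate scene 0.52 [311.9 253.4] [ 0.5153 -0.0107]
drum top 0.57 [124.2 259.2] [0.559  0.4716]
drum scene 0.76 [466.7 233.3] [0.5743 0.4717]
lotus_ring top 0.73 [248.9 183.5] [0.7312 0.1825]
lotus_ring top 0.52 [427.1 241.4] [ 0.5889 -0.2275]
lotus_ring scene 0.69 [402.4 287.2] [0.7384 0.1814]
pliers top 0.96 [386.2 183. ] [ 0.7266 -0.1374]
pliers top 0.7 [376.5 278.7] [ 0.5053 -0.1094]
pliers scene 0.72 [287.7 315. ] [ 0.742  -0.1488]
hammer top 0.59 [528.3 260.5] [ 0.5415 -0.4561]
hammer top 0.32 [388.9 181.8] [ 0.7293 -0.1437]
hammer scene 0.86 [158.1 293.1] [ 0.5459 -0.4634]
```

```bash
python3 - <<'E'
from h import *
im=cv2.imread("pics/top0.png")
a=cv2.resize(im[215:325,150:300],None,fx=5.3,fy=5.3,interpolation=cv2.INTER_CUBIC);cv2.imwrite("pics/zl.png",a)
a=cv2.resize(im[215:325,350:500],None,fx=5.3,fy=5.3,interpolation=cv2.INTER_CUBIC);cv2.imwrite("pics/zr.png",a)
im=cv2.imread("pics/scene0.png")
a=cv2.resize(im[200:300,190:310],None,fx=5.8,fy=5.8,interpolation=cv2.INTER_CUBIC);cv2.imwrite("pics/sr.png",a)
a=cv2.resize(im[190:280,330:450],None,fx=6,fy=6,interpolation=cv2.INTER_CUBIC);cv2.imwrite("pics/sl.png",a)
E
```

```text
(no output)
```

View pics/zl.png

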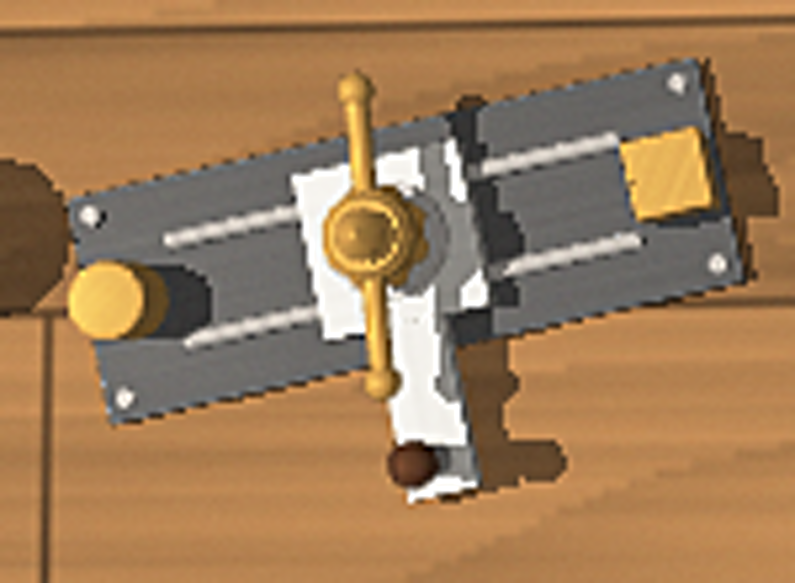

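View pics/zr.png

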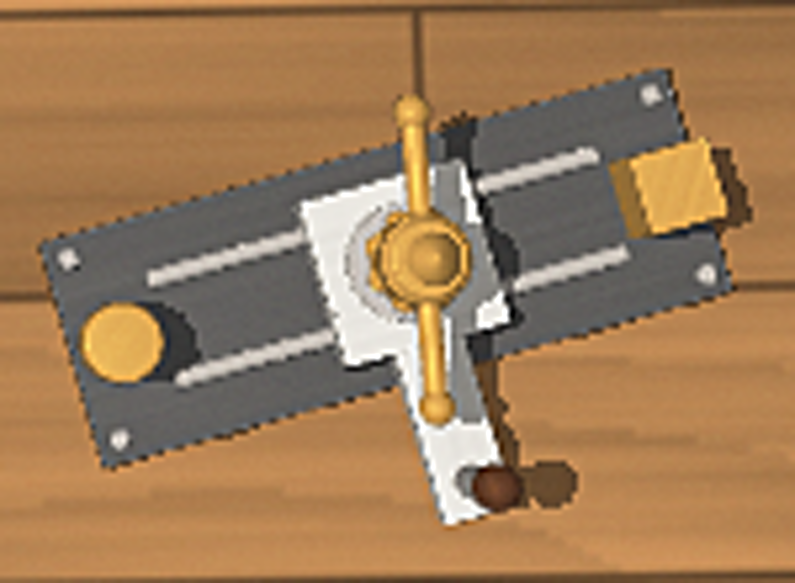

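View pics/sl.png

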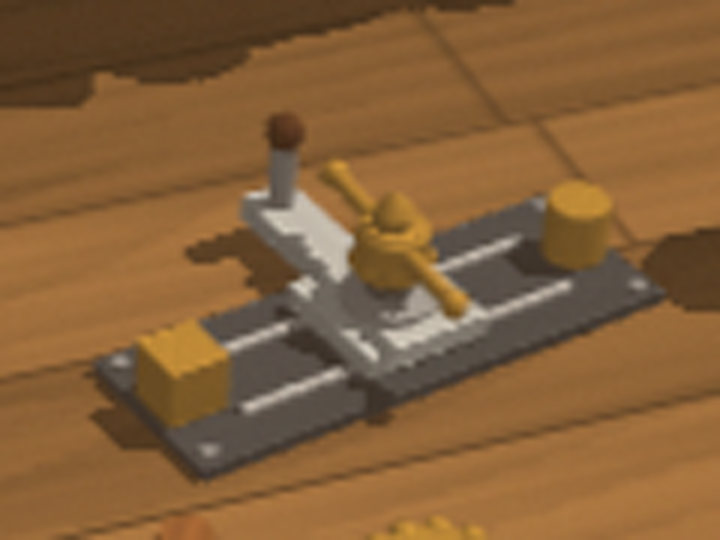

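View pics/sr.png

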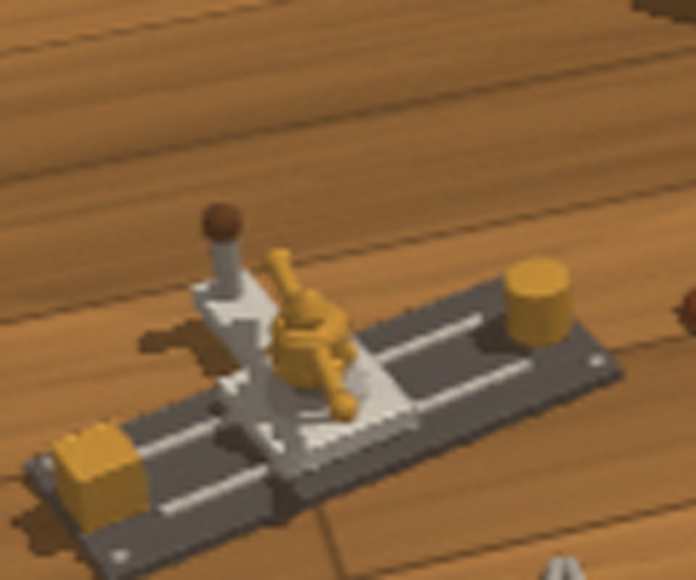

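```bash
python3 - <<'E'
from h import *
np.set_printoptions(precision=4,suppress=True)
P={'L':dict(boss=(170.2,271.6),sq=(275.8,247.5),h=(227.7,302.4),b1=(217,231.4),b2=(221.9,287.1)),
'R':dict(boss=(373,279.7),sq=(478.3,250.3),h=(443.8,307.1),b1=(427.5,235.8),b2=(432.5,291.8))}
Z=dict(boss=.042,sq=.042,h=.068,b1=.061,b2=.061)
for k,d in P.items():
    w={n:ray("top",p,Z[n])[:2] for n,p in d.items()}
    print(k,w)
    v=w['boss']-w['sq']; print("len",np.linalg.norm(v)); v/=np.linalg.norm(v); x=np.array([v[1],-v[0]])
    c=(w['boss']+w['sq'])/2
    g=w['h']+.095*x; bc=(w['b1']+w['b2'])/2; db=w['b1']-w['b2']
    print("y ang",np.degrees(np.arctan2(v[1],v[0])),"centre",c,"gauge from handle",g,"barcentre",bc,"barlen",np.linalg.norm(db),"bar ang",np.degrees(np.arctan2(db[1],db[0])))
    print("carriage",(g-c)@v,(bc-c)@v,"off x",(g-c)@x,(bc-c)@x)
E
```

```text
L {'boss': array([0.5279, 0.3499]), 'sq': array([0.5776, 0.1157]), 'h': array([0.4598, 0.2165]), 'b1': array([0.6136, 0.2418]), 'b2': array([0.4924, 0.2307])}
len 0.23939463660050025
y ang 101.97112989501007 centre [0.5528 0.2328] gauge from handle [0.5527 0.2362] barcentre [0.553  0.2362] barlen 0.12162949819535959 bar ang 5.25000975372664
carriage 0.0033258725027434503 0.0033140057057032503 off x 0.0006895180022683581 0.000948288034362669
R {'boss': array([ 0.5034, -0.0974]), 'sq': array([ 0.5643, -0.33  ]), 'h': array([ 0.4434, -0.2435]), 'b1': array([ 0.5964, -0.2157]), 'b2': array([ 0.4757, -0.2223])}
len 0.24048602460845556
y ang 104.66884818721022 centre [ 0.5338 -0.2137] gauge from handle [ 0.5353 -0.2195] barcentre [ 0.5361 -0.219 ] barlen 0.12086709212643358 bar ang 3.118827103461053
carriage -0.005949171797348128 -0.005723088088680886 off x -9.333217712682884e-05 0.0008182905526018973
```

step_arm(series="-0.2 -0.08 0 -0.118 1; -0.4 -0.15 0 -0.236 1; -0.6 -0.22 0 -0.354 1; -0.8 -0.3 0 -0.472 1; -1 -0.37 0 -0.59 1")

```text
clock: 2.02
tool_pos: [0.4093, 0.3861, 0.2485]
orientation: [[-0.885, -0.465, 0.0], [-0.465, 0.885, 0.0], [-0.0, 0.0, -1.0]]
contact_force: [-0.1, 1.0, 0.2]
gripper_width: 0.0852
```

```bash
cat > to.py <<'E'
import sys
from h import *
np.set_printoptions(precision=4,suppress=True)
def st():
    o=r.get_obs(); R=np.array(o["orientation"]); p=o["tool_pos"]
    print("t",round(o["clock"],2),"p",p,"yaw_y",round(np.degrees(np.arctan2(R[1,1],R[0,1])),2),"q6",round(np.degrees(o["joint_pos"][5]),1),"F",o["contact_force"],"T",o["wrist_torque"],"w",round(o["gripper_width"],4))
    return o,R,p
o,R,p=st()
if len(sys.argv)>3:
    t=np.array([float(v) for v in sys.argv[1:4]])
    print("scaled shift",R.T@(t-p)/.2)
    if len(sys.argv)>4:
        y=float(sys.argv[4]); cur=np.degrees(np.arctan2(R[1,1],R[0,1])); print("turn scaled (mod 4)",-(y-cur)/90)
E
python3 to.py .5527 .2363 .248 -116
```

```text
t 2.02 p [0.4093 0.3861 0.2485] yaw_y 117.74 q6 2.3 F [-0.0786  1.0475  0.1546] T [ 0.0248 -0.0456  0.0264] w 0.0852
scaled shift [-0.2863 -0.9966  0.0023]
turn scaled (mod 4) 2.597070333971701
```

step_arm(series="-0.07 -0.25 0 -0.118 1; -0.14 -0.5 0 -0.236 1; -0.21 -0.75 0 -0.354 1; -0.286 -0.997 0 -0.472 1; -0.286 -0.997 0.2 -0.59 1")

```text
clock: 2.65
tool_pos: [0.5549, 0.2339, 0.2107]
orientation: [[-0.163, -0.987, 0.006], [-0.987, 0.163, 0.001], [-0.002, -0.006, -1.0]]
contact_force: [-0.1, 1.4, -0.5]
gripper_width: 0.0853
```

step_arm(series="0 0 0.1 -0.118 1; 0 0 0.2 -0.236 1; 0 0 0.3 -0.354 1; 0 0 0.35 -0.472 1; 0 0 0.35 -0.59 1")

```text
clock: 3.28
tool_pos: [0.5502, 0.2363, 0.1371]
orientation: [[0.694, -0.72, -0.002], [-0.72, -0.694, -0.0], [-0.001, 0.002, -1.0]]
contact_force: [-0.7, -0.6, 1.0]
gripper_width: 0.0853
```

```bash
python3 to.py .5527 .2363 .058 -116
```

```text
t 3.27 p [0.5502 0.2363 0.1371] yaw_y -136.06 q6 -123.2 F [-0.7214 -0.6042  0.985 ] T [ 0.0049  0.0149 -0.0277] w 0.0853
scaled shift [ 0.0089 -0.0095  0.3954]
turn scaled (mod 4) -0.22293781048327554
```

step_arm(series="0.01 -0.01 0 -0.118 1; 0.01 -0.01 0 -0.223 1; 0.01 -0.01 0.1 -0.223 1; 0.01 -0.01 0.2 -0.223 1; 0.01 -0.01 0.2 -0.223 1")

```text
clock: 3.9
tool_pos: [0.5518, 0.236, 0.0951]
orientation: [[0.895, -0.446, -0.005], [-0.446, -0.895, -0.001], [-0.004, 0.003, -1.0]]
contact_force: [-0.4, 0.6, -0.0]
gripper_width: 0.0853
```

```bash
python3 to.py .5527 .2363 .058 -116; python3 - <<'E'
from h import *
im=capture("scene"); cv2.imwrite("pics/s1.png",cv2.resize(im[130:290,310:470,::-1],None,fx=3.7,fy=3.7,interpolation=cv2.INTER_CUBIC))
E
```

```text
t 3.9 p [0.5518 0.236  0.0951] yaw_y -116.46 q6 -142.9 F [-0.3637  0.5989 -0.0372] T [-0.0551 -0.0044 -0.0392] w 0.0853
scaled shift [ 0.0039 -0.0039  0.1853]
turn scaled (mod 4) -0.005161676506298502
```

View pics/s1.png

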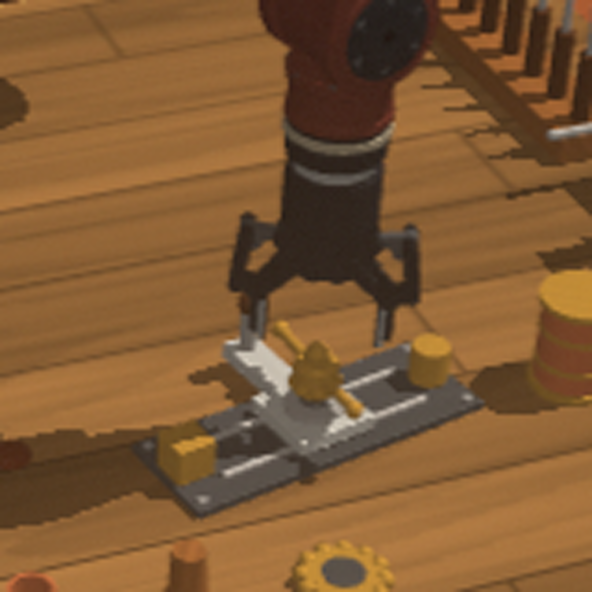

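```bash
python3 - <<'E'
from h import *
for z in (.07,.08,.09,.1): print(z,proj("scene",(.574,.280,z)),proj("scene",(.531,.192,z)))
E
```

```text
0.07 [411.79702924 226.75553314] [378.44350576 224.29284763]
0.08 [412.07923669 224.00015674] [378.61073884 221.54624567]
0.09 [412.36337866 221.22589237] [378.77911114 218.78093336]
0.1 [412.64947511 218.43254513] [378.94863434 215.99671886]
```

step_arm(series="0.004 -0.004 0.1 0 1; 0.004 -0.004 0.2 0 1; 0.004 -0.004 0.2 0.06 1; 0.004 -0.004 0.2 0.12 1; 0.004 -0.004 0.2 0.18 1")

```text
clock: 4.58
tool_pos: [0.5544, 0.2366, 0.0568]
orientation: [[0.734, -0.679, -0.001], [-0.679, -0.734, -0.0], [-0.001, 0.001, -1.0]]
contact_force: [-0.5, -0.0, -0.1]
gripper_width: 0.0855
```

step_arm(series="0 0 0 0.1 1; 0 0 0 0.2 1; 0 0 0 0.3 1; 0 0 0.01 0.4 1; 0 0 0.01 0.5 1")

```text
clock: 5.2
tool_pos: [0.5544, 0.2363, 0.0548]
orientation: [[0.037, -0.999, -0.001], [-0.999, -0.037, -0.001], [0.001, 0.001, -1.0]]
contact_force: [1.3, -1.2, -1.0]
gripper_width: 0.0855
```

```bash
python3 to.py .5527 .2363 .053 0; python3 - <<'E'
from h import *
im=capture("scene"); cv2.imwrite("pics/s2.png",cv2.resize(im[130:290,310:470,::-1],None,fx=3.7,fy=3.7,interpolation=cv2.INTER_CUBIC))
E
```

```text
t 5.2 p [0.5544 0.2363 0.0548] yaw_y -177.87 q6 -81.5 F [ 1.312  -1.2085 -0.9665] T [-0.3838 -0.0611  0.0846] w 0.0855
scaled shift [-0.0005  0.0086  0.0088]
turn scaled (mod 4) -1.9762989491676826
```

View pics/s2.png

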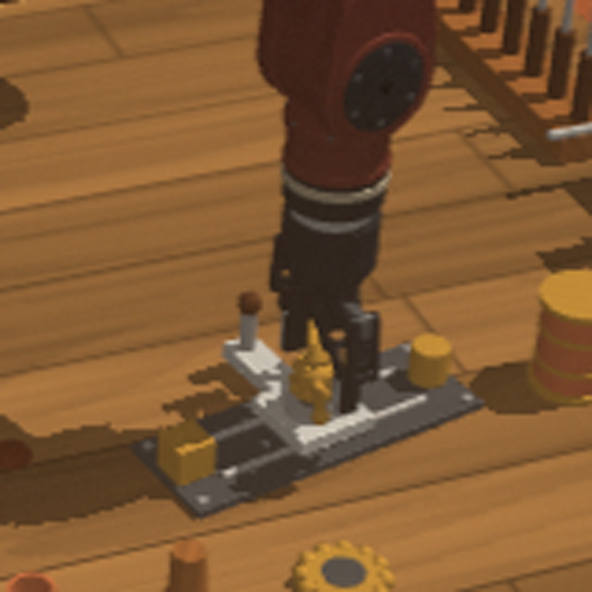

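step_arm(series="0 0.004 0.005 0.1 1; 0 0.008 0.01 0.2 1; 0 0.008 0.015 0.3 1; 0 0.008 0.02 0.4 1; 0 0.008 0.023 0.5 1")

```text
clock: 5.88
tool_pos: [0.5527, 0.2363, 0.0505]
orientation: [[-0.678, -0.735, -0.001], [-0.735, 0.678, -0.001], [0.001, 0.001, -1.0]]
contact_force: [-1.7, -2.4, -0.5]
gripper_width: 0.0857
```

```bash
python3 to.py .5527 .2363 .051 0
```

```text
t 5.88 p [0.5527 0.2363 0.0505] yaw_y 137.3 q6 -36.6 F [-1.6834 -2.4128 -0.5178] T [-0.3401  0.192   0.1312] w 0.0857
scaled shift [ 0.0002 -0.0002 -0.0025]
turn scaled (mod 4) 1.5255322038404238
```

step_arm(series="0 0 0 0.06 1; 0 0 0.002 0.12 1; 0 0 0.004 0.18 1; 0 0 0.006 0.24 1; 0 0 0.008 0.3 1")

```text
clock: 6.5
tool_pos: [0.5522, 0.2364, 0.0487]
orientation: [[-0.937, -0.35, -0.002], [-0.35, 0.937, -0.001], [0.002, 0.0, -1.0]]
contact_force: [-2.1, -2.1, 2.8]
gripper_width: 0.0855
```

```bash
python3 to.py .5527 .2363 .05 0
```

```text
t 6.5 p [0.5522 0.2364 0.0487] yaw_y 110.48 q6 -9.8 F [-2.121  -2.1437  2.8098] T [-0.4777  0.5524  1.3346] w 0.0855
scaled shift [-0.0023 -0.0012 -0.0067]
turn scaled (mod 4) 1.2275186133417384
```

step_arm(series="0 0 0 0.03 1; 0 0 0 0.05 1; 0 0 0 0.05 1")

```text
clock: 6.88
tool_pos: [0.5522, 0.2364, 0.0489]
orientation: [[-0.961, -0.278, -0.002], [-0.278, 0.961, -0.001], [0.002, -0.0, -1.0]]
contact_force: [-1.8, -4.4, -4.0]
gripper_width: 0.0854
```

```bash
python3 to.py .5527 .2363 .05 0;python3 - <<'E'
from h import *
im=capture("scene"); cv2.imwrite("pics/s3.png",cv2.resize(im[130:290,310:470,::-1],None,fx=3.7,fy=3.7,interpolation=cv2.INTER_CUBIC))
E
```

```text
t 6.88 p [0.5522 0.2364 0.0489] yaw_y 106.14 q6 -5.4 F [-1.7988 -4.3628 -4.0321] T [-0.8785  0.4453  2.8916] w 0.0854
scaled shift [-0.0021 -0.0012 -0.0057]
turn scaled (mod 4) 1.1792877261770294
```

View pics/s3.png

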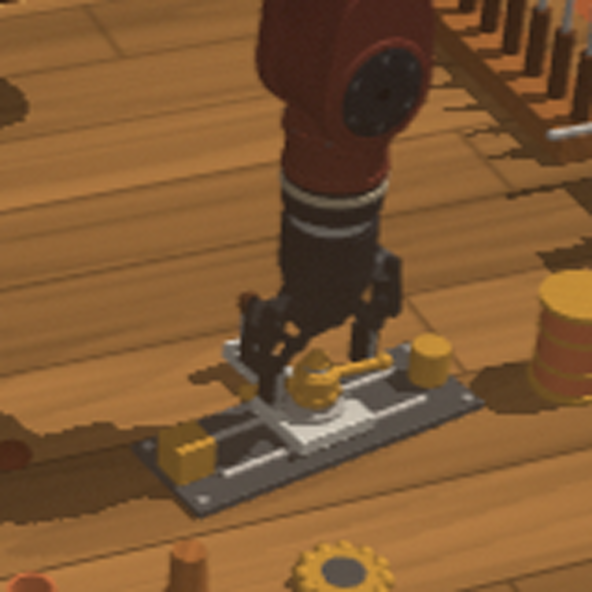

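step_arm(series="0 0 0 -0.1 1; 0 0 0 -0.2 1; 0 0 -0.25 -0.25 1; 0 0 -0.5 -0.25 1; 0 0 -0.7 -0.25 1")

```text
clock: 7.55
tool_pos: [0.5542, 0.237, 0.1929]
orientation: [[-0.784, -0.621, 0.003], [-0.621, 0.784, 0.002], [-0.004, -0.001, -1.0]]
contact_force: [0.6, 0.2, 0.3]
gripper_width: 0.0854
```

```bash
python3 to.py .536 -.2193 .18 -142
```

```text
t 7.55 p [0.5542 0.237  0.1929] yaw_y 128.36 q6 -27.7 F [0.6425 0.2417 0.3398] T [ 0.0054 -0.0848  0.0043] w 0.0854
scaled shift [ 1.4875 -1.7324  0.0605]
turn scaled (mod 4) 3.003966678769157
```

step_arm(series="0.15 -0.17 0 -0.1 1; 0.3 -0.35 0 -0.2 1; 0.45 -0.52 0 -0.3 1; 0.6 -0.69 0 -0.4 1; 0.74 -0.87 0 -0.5 1")

```text
clock: 8.18
tool_pos: [0.5461, 0.0069, 0.1908]
orientation: [[-0.11, -0.994, 0.003], [-0.994, 0.11, 0.001], [-0.001, -0.002, -1.0]]
contact_force: [-0.1, 1.2, 0.6]
gripper_width: 0.0854
```

```bash
python3 to.py .536 -.2193 .15 -142;python3 - <<'E'
from h import *
im=capture("top"); cv2.imwrite("pics/t4.png",cv2.resize(im[215:325,150:300,::-1],None,fx=5.3,fy=5.3,interpolation=cv2.INTER_CUBIC))
im=capture("scene"); cv2.imwrite("pics/s4.png",cv2.resize(im[190:280,330:450,::-1],None,fx=6,fy=6,interpolation=cv2.INTER_CUBIC))
E
```

```text
t 8.18 p [0.5461 0.0069 0.1908] yaw_y 173.66 q6 -96.7 F [-0.0726  1.2329  0.5986] T [-0.0084 -0.0671  0.0315] w 0.0854
scaled shift [ 1.13   -0.0742  0.2031]
turn scaled (mod 4) 3.5073267074358947
```

View pics/t4.png

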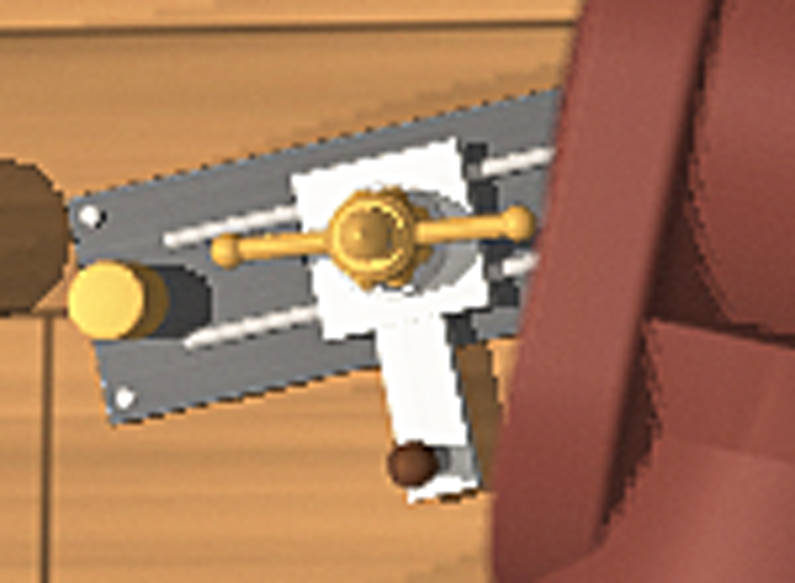

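View pics/s4.png

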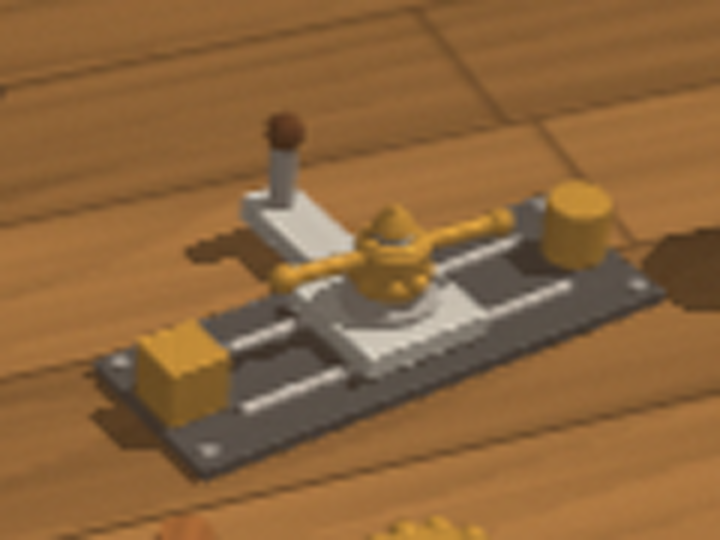

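```bash
cat >> h.py <<'E'
def tri(pt,ps):
    A=[];b=[]
    for cam,p in(("top",pt),("scene",ps)):
        c=camera_params(cam);M=c["camera_matrix"]@np.c_[c["R"],c["t"]]
        for i in(0,1):
            q=p[i]*M[2]-M[i];A.append(q[:3]);b.append(-q[3])
    s=np.linalg.lstsq(np.array(A),np.array(b),rcond=None);return s[0],s[1]
E
python3 - <<'E'
from h import *
np.set_printoptions(precision=4,suppress=True)
a=tri((192.6,262.2),(413.2,227))[0];b=tri((247.7,256.9),(377.5,236.3))[0]
print(a,b,(a+b)/2,np.degrees(np.arctan2(*(a-b)[1::-1])))
# before
f=lambda x,y:(330+x/6,190+y/6)
a=tri((217,231.4),f(458,303))[0];b=tri((221.9,287.1),f(335,172))[0]
print(a,b,(a+b)/2,np.degrees(np.arctan2(*(a-b)[1::-1])))
print("handle",tri((227.7,302.4),f(285,131)))
E
```

```text
[0.5478 0.299  0.0465] [0.5579 0.1783 0.0479] [0.5528 0.2386 0.0472] 94.78354580598383
[0.6144 0.2442 0.057 ] [0.4925 0.2326 0.0551] [0.5535 0.2384 0.0561] 5.441682922296579
handle (array([0.4597, 0.2184, 0.062 ]), array([0.125]))
```

step_arm(series="0.22 -0.015 0 -0.1 1; 0.44 -0.03 0 -0.2 1; 0.66 -0.045 0 -0.3 1; 0.88 -0.06 0 -0.4 1; 1 -0.07 0 -0.49 1")

```text
clock: 8.9
tool_pos: [0.5372, -0.1936, 0.1905]
orientation: [[0.61, -0.792, 0.002], [-0.792, -0.61, -0.0], [0.001, -0.001, -1.0]]
contact_force: [0.8, 0.8, -0.4]
gripper_width: 0.0856
```

```bash
python3 to.py .536 -.2193 .1 -142
```

```text
t 8.9 p [ 0.5372 -0.1936  0.1905] yaw_y -142.4 q6 -160.6 F [ 0.7542  0.829  -0.4466] T [ 0.0349 -0.008   0.0093] w 0.0856
scaled shift [0.0976 0.0835 0.4523]
turn scaled (mod 4) -0.004408120486753673
```

step_arm(series="0.05 0.04 0 0 1; 0.098 0.084 0.1 0 1; 0.098 0.084 0.3 0 1; 0.098 0.084 0.45 0 1; 0.098 0.084 0.45 0 1")

```text
clock: 9.52
tool_pos: [0.5335, -0.2158, 0.0965]
orientation: [[0.608, -0.794, -0.004], [-0.794, -0.608, 0.004], [-0.006, 0.001, -1.0]]
contact_force: [-0.6, 0.2, 0.2]
gripper_width: 0.0855
```

```bash
python3 to.py .536 -.2193 .055 -142;python3 - <<'E'
from h import *
im=capture("scene"); cv2.imwrite("pics/s5.png",cv2.resize(im[150:300,170:320,::-1],None,fx=4,fy=4,interpolation=cv2.INTER_CUBIC))
E
```

```text
t 9.53 p [ 0.5335 -0.2158  0.0965] yaw_y -142.53 q6 -162.5 F [-0.6013  0.2033  0.2488] T [-0.0083  0.0186  0.0404] w 0.0855
scaled shift [0.0226 0.0006 0.2072]
turn scaled (mod 4) -0.005890307320342774
```

View pics/s5.png

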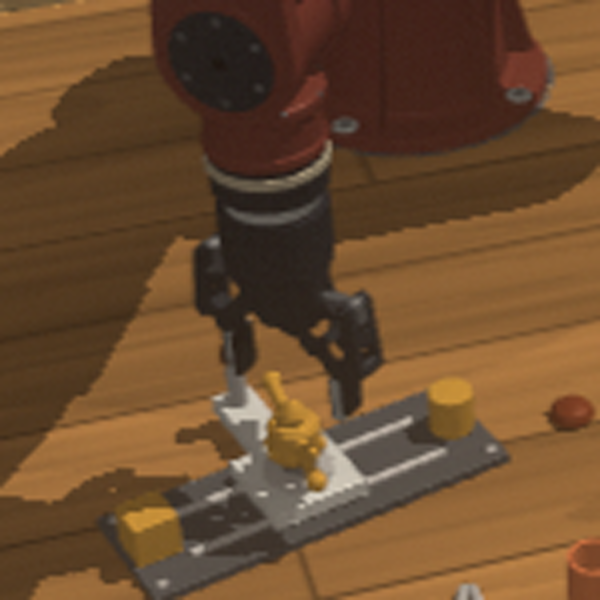

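step_arm(series="0.02 0 0 0 1; 0.02 0 0.1 0 1; 0.02 0 0.2 0 1; 0.02 0 0.2 0 1; 0.02 0 0.2 0.1 1")

```text
clock: 10.2
tool_pos: [0.5375, -0.2206, 0.0597]
orientation: [[0.475, -0.88, -0.001], [-0.88, -0.475, 0.001], [-0.001, 0.0, -1.0]]
contact_force: [-0.1, -0.5, 0.3]
gripper_width: 0.0853
```

```bash
python3 to.py .536 -.2193 .055 0
```

```text
t 10.2 p [ 0.5375 -0.2206  0.0597] yaw_y -151.61 q6 -153.6 F [-0.0562 -0.5079  0.3067] T [-0.008  -0.0022 -0.0103] w 0.0853
scaled shift [-0.0094  0.0032  0.0233]
turn scaled (mod 4) -1.684600139693358
```

step_arm(series="-0.008 0.003 0.02 0.1 1; -0.008 0.003 0.023 0.2 1; -0.008 0.003 0.027 0.3 1; -0.008 0.003 0.032 0.4 1; -0.008 0.003 0.038 0.5 1")

```text
clock: 10.82
tool_pos: [0.5365, -0.22, 0.0528]
orientation: [[-0.288, -0.958, 0.0], [-0.958, 0.288, -0.001], [0.001, -0.0, -1.0]]
contact_force: [-1.1, 0.3, 1.5]
gripper_width: 0.0855
```

```bash
python3 to.py .536 -.2193 .052 0
```

```text
t 10.82 p [ 0.5365 -0.22    0.0528] yaw_y 163.25 q6 -108.5 F [-1.0575  0.3032  1.514 ] T [-0.219   0.223   0.0487] w 0.0855
scaled shift [-0.0028  0.0035  0.0039]
turn scaled (mod 4) 1.8139221215513384
```

step_arm(series="0 0 0.003 0.07 1; 0 0 0.007 0.14 1; 0 0 0.01 0.21 1; 0 0 0.013 0.28 1; 0 0 0.016 0.35 1")

```text
clock: 11.45
tool_pos: [0.5364, -0.22, 0.0496]
orientation: [[-0.745, -0.667, -0.0], [-0.667, 0.745, -0.0], [0.0, -0.0, -1.0]]
contact_force: [-1.1, -1.2, 0.6]
gripper_width: 0.0854
```

```bash
python3 to.py .536 -.2193 .052 0
```

```text
t 11.45 p [ 0.5364 -0.22    0.0496] yaw_y 131.84 q6 -77.0 F [-1.109  -1.2397  0.5574] T [-0.147   0.197   0.0881] w 0.0854
scaled shift [-0.0009  0.0042 -0.0119]
turn scaled (mod 4) 1.4648762916772395
```

step_arm(series="0 0 0.003 0.06 1; 0 0 0.005 0.12 1; 0 0 0.008 0.18 1; 0 0 0.011 0.24 1; 0 0 0.014 0.3 1")

```text
clock: 12.08
tool_pos: [0.5363, -0.2199, 0.0467]
orientation: [[-0.967, -0.257, -0.0], [-0.257, 0.967, -0.0], [0.0, -0.0, -1.0]]
contact_force: [-1.4, -0.9, 0.1]
gripper_width: 0.0853
```

```bash
python3 to.py .536 -.2193 .05 0
```

```text
t 12.07 p [ 0.5363 -0.2199  0.0467] yaw_y 104.87 q6 -50.1 F [-1.4445 -0.8862  0.1278] T [-0.013   0.2141  0.0634] w 0.0853
scaled shift [ 0.0009  0.0033 -0.0164]
turn scaled (mod 4) 1.1652199741837195
```

step_arm(series="0 0 0.001 0.06 1; 0 0 0.002 0.12 1; 0 0 0.003 0.18 1; 0 0 0.004 0.24 1; 0 0 0.005 0.3 1")

```text
clock: 12.7
tool_pos: [0.536, -0.2196, 0.0453]
orientation: [[-0.978, 0.21, -0.001], [0.21, 0.978, 0.0], [0.001, 0.0, -1.0]]
contact_force: [-1.1, 0.3, -0.9]
gripper_width: 0.0853
```

```bash
python3 to.py .536 -.2193 .045 0
```

```text
t 12.7 p [ 0.536  -0.2196  0.0453] yaw_y 77.87 q6 -23.1 F [-1.083   0.2992 -0.9447] T [-0.0472  0.3003  0.1222] w 0.0853
scaled shift [0.0004 0.0014 0.0017]
turn scaled (mod 4) 0.8652772195581788
```

step_arm(series="0 0 0 0.05 1; 0 0 0.001 0.1 1; 0 0 0.002 0.15 1; 0 0 0.003 0.2 1; 0 0 0.003 0.25 1")

```text
clock: 13.32
tool_pos: [0.5361, -0.2194, 0.0447]
orientation: [[-0.823, 0.568, -0.001], [0.568, 0.823, 0.001], [0.001, 0.0, -1.0]]
contact_force: [-0.4, 0.4, -1.1]
gripper_width: 0.0854
```

```bash
python3 to.py .536 -.2193 .045 0
```

```text
t 13.32 p [ 0.5361 -0.2194  0.0447] yaw_y 55.41 q6 -0.6 F [-0.3999  0.4101 -1.1232] T [0.1106 0.1944 0.0132] w 0.0854
scaled shift [ 0.0006  0.0003 -0.0016]
turn scaled (mod 4) 0.6157211030977827
```

step_arm(series="0 0 0 0.04 1; 0 0 0 0.08 1; 0 0 0 0.12 1; 0 0 0 0.12 1")

```text
clock: 13.82
tool_pos: [0.536, -0.2193, 0.0444]
orientation: [[-0.707, 0.707, -0.001], [0.707, 0.707, 0.0], [0.001, -0.001, -1.0]]
contact_force: [-1.1, -0.7, -4.9]
gripper_width: 0.0855
```

```bash
python3 to.py .536 -.2193 .045 0
```

```text
t 13.82 p [ 0.536  -0.2193  0.0444] yaw_y 44.98 q6 9.8 F [-1.0682 -0.6842 -4.8578] T [-0.273   0.3936  3.2324] w 0.0855
scaled shift [ 0.     -0.     -0.0031]
turn scaled (mod 4) 0.4998323440800624
```

step_arm(series="0 0 0 -0.1 1; 0 0 0 -0.2 1; 0 0 -0.25 -0.25 1; 0 0 -0.5 -0.28 1; 0 0 -0.6 -0.28 1")

```text
clock: 14.45
tool_pos: [0.5378, -0.2208, 0.1689]
orientation: [[-0.939, 0.343, 0.004], [0.343, 0.939, -0.003], [-0.005, -0.001, -1.0]]
contact_force: [0.5, -0.9, 0.5]
gripper_width: 0.0851
```

```bash
python3 to.py .40 0 .17 90
```

```text
t 14.45 p [ 0.5378 -0.2208  0.1689] yaw_y 69.95 q6 -15.2 F [ 0.4884 -0.9099  0.4817] T [ 0.0067 -0.0009  0.0182] w 0.0851
scaled shift [ 1.0255  0.8007 -0.0117]
turn scaled (mod 4) -0.22275247357748798
```

step_arm(series="0.2 0.16 0 -0.05 1; 0.4 0.32 0 -0.1 1; 0.6 0.48 0 -0.15 1; 0.8 0.64 0 -0.2 1; 1 0.8 0 -0.22 1")

```text
clock: 15.08
tool_pos: [0.4024, 0.0003, 0.1645]
orientation: [[-1.0, 0.004, 0.0], [0.004, 1.0, 0.0], [-0.0, 0.0, -1.0]]
contact_force: [0.2, 0.5, 0.7]
gripper_width: 0.0854
```

```bash
python3 to.py .4434 -.2435 .1 104.7;python3 - <<'E'
from h import *
im=capture("top"); cv2.imwrite("pics/t6.png",im[:,:,::-1]);cv2.imwrite("pics/t6r.png",cv2.resize(im[215:325,350:500,::-1],None,fx=5.3,fy=5.3,interpolation=cv2.INTER_CUBIC))
im=capture("scene"); cv2.imwrite("pics/s6.png",cv2.resize(im[200:300,190:310,::-1],None,fx=5.8,fy=5.8,interpolation=cv2.INTER_CUBIC))
E
```

```text
t 15.07 p [0.4024 0.0003 0.1645] yaw_y 89.78 q6 -18.5 F [0.1951 0.4843 0.7259] T [ 0.0131  0.0112 -0.0034] w 0.0854
scaled shift [-0.2098 -1.2182  0.3221]
turn scaled (mod 4) -0.16580728048042362
```

View pics/t6r.png

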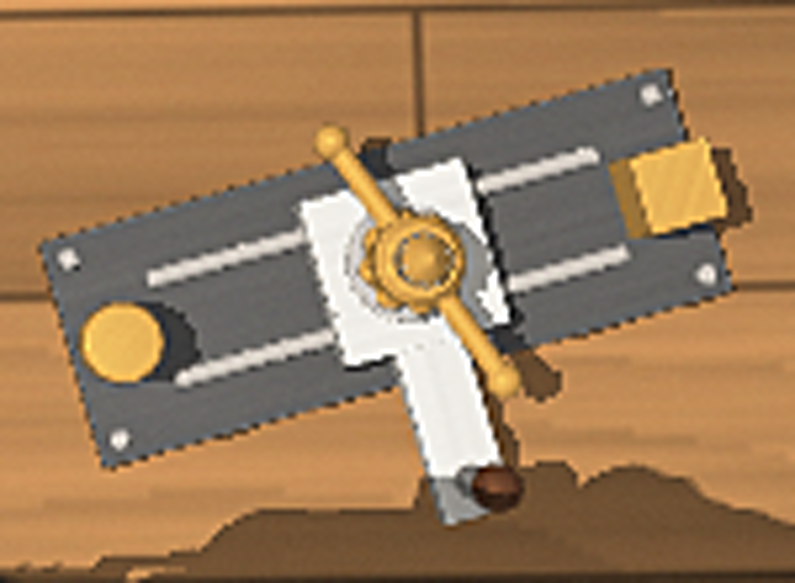

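View pics/s6.png

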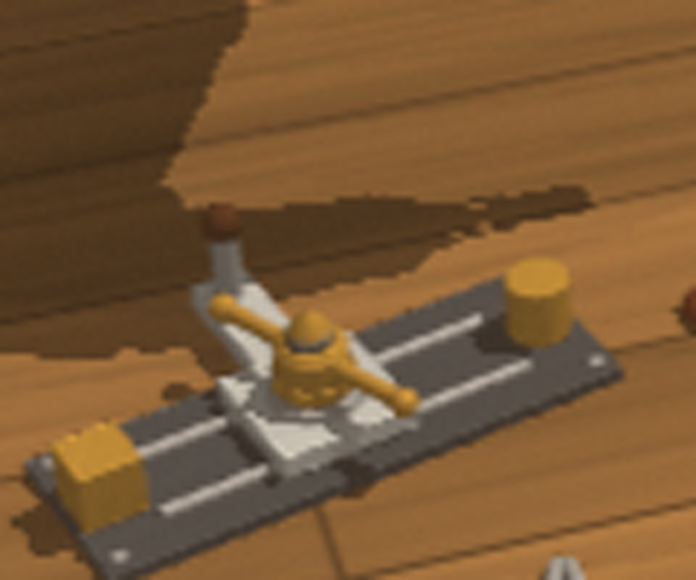

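```bash
python3 - <<'E'
from h import *
np.set_printoptions(precision=4,suppress=True)
f=lambda x,y:(190+x/5.8,200+y/5.8)
g=lambda x,y:(350+x/5.3,215+y/5.3)
for n,(p,q,s,t) in dict(now=((331,141),(505,380),(407,401),(222,307)),before=((411,110),(437,407),(344,406),(280,262))).items():
    a=tri(g(*p),f(*s))[0];b=tri(g(*q),f(*t))[0]
    print(n,a,b,(a+b)/2,np.degrees(np.arctan2(*(a-b)[1::-1])))
print("handle",tri(g(497,488),f(221,222)))
E
```

```text
now [ 0.5864 -0.1838  0.0429] [ 0.4863 -0.253   0.0423] [ 0.5364 -0.2184  0.0426] 34.63423354971425
before [ 0.5973 -0.2153  0.057 ] [ 0.4763 -0.221   0.0552] [ 0.5368 -0.2182  0.0561] 2.722689102004256
handle (array([ 0.4436, -0.2431,  0.0619]), array([1.3052]))
```

step_arm(series="-0.04 -0.25 0 -0.04 1; -0.08 -0.5 0 -0.08 1; -0.13 -0.75 0 -0.12 1; -0.17 -1 0 -0.166 1; -0.17 -1 0 -0.166 1")

```text
clock: 15.8
tool_pos: [0.4364, -0.2043, 0.1641]
orientation: [[-0.968, -0.25, -0.001], [-0.25, 0.968, 0.0], [0.0, 0.0, -1.0]]
contact_force: [-0.8, 0.9, 0.2]
gripper_width: 0.0851
```

```bash
python3 to.py .4434 -.2435 .055 104.7
```

```text
t 15.8 p [ 0.4364 -0.2043  0.1641] yaw_y 104.46 q6 -55.1 F [-0.8347  0.8971  0.2048] T [ 0.0355  0.0219 -0.0541] w 0.0851
scaled shift [ 0.0149 -0.1988  0.5456]
turn scaled (mod 4) -0.002624888067994549
```

step_arm(series="0.015 -0.1 0 0 1; 0.015 -0.199 0 0 1; 0.015 -0.199 0.25 0 1; 0.015 -0.199 0.5 0 1; 0.015 -0.199 0.545 0 1")

```text
clock: 16.42
tool_pos: [0.442, -0.2386, 0.0527]
orientation: [[-0.967, -0.254, -0.004], [-0.254, 0.967, 0.004], [0.003, 0.005, -1.0]]
contact_force: [-0.1, -0.1, 0.9]
gripper_width: 0.0851
```

```bash
python3 to.py .4434 -.2435 .055 104.7;python3 - <<'E'
from h import *
im=capture("scene"); cv2.imwrite("pics/s7.png",cv2.resize(im[150:300,170:320,::-1],None,fx=4,fy=4,interpolation=cv2.INTER_CUBIC))
E
```

```text
t 16.43 p [ 0.442  -0.2386  0.0527] yaw_y 104.7 q6 -58.0 F [-0.1371 -0.0671  0.8775] T [ 0.0089  0.0209 -0.0328] w 0.0851
scaled shift [-0.0006 -0.0255 -0.0115]
turn scaled (mod 4) 3.211434441839047e-05
```

View pics/s7.png

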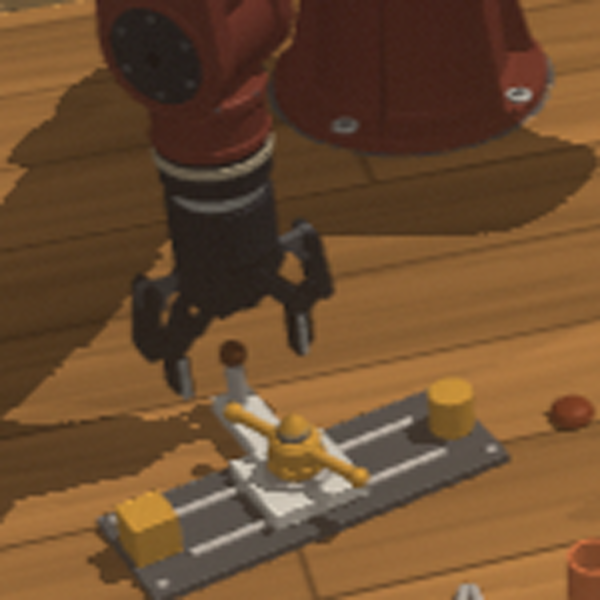

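step_arm(series="0 0.07 0 0 1; 0 0.14 0 0 1; 0 0.21 0 0 1; 0 0.28 0 0 1; 0 0.35 0 0 1")

```text
clock: 17.1
tool_pos: [0.427, -0.1734, 0.0579]
orientation: [[-0.967, -0.253, 0.003], [-0.253, 0.967, -0.005], [-0.002, -0.005, -1.0]]
contact_force: [1.9, -7.6, 0.4]
gripper_width: 0.0851
```

```bash
python3 to.py .4434 -.2435 .055 104.7
```

```text
t 17.1 p [ 0.427  -0.1734  0.0579] yaw_y 104.68 q6 -53.1 F [ 1.9067 -7.641   0.4334] T [-1.4563 -0.2623 -0.0546] w 0.0851
scaled shift [ 0.0095 -0.3596  0.0161]
turn scaled (mod 4) -0.00018341843202260104
```

step_arm(series="0 0.05 0 0 1; 0 0.1 0 0 1; 0 0.14 0 0 1; 0 0.16 0 0 1; 0 0.16 0 0 1")

```text
clock: 17.73
tool_pos: [0.4191, -0.1433, 0.0579]
orientation: [[-0.967, -0.253, 0.003], [-0.253, 0.967, -0.006], [-0.002, -0.007, -1.0]]
contact_force: [0.6, -10.4, -2.3]
gripper_width: 0.0853
```

```bash
python3 to.py .4434 -.2435 .055 104.7
```

```text
t 17.73 p [ 0.4191 -0.1433  0.0579] yaw_y 104.68 q6 -50.5 F [  0.5673 -10.3896  -2.342 ] T [-2.0074 -0.3145 -0.0963] w 0.0853
scaled shift [ 0.0093 -0.5155  0.0176]
turn scaled (mod 4) -0.00025119606383109766
```

step_arm(series="0 0.015 0 0 1; 0 0.025 0 0 1; 0 0.025 0 0 1")

```text
clock: 18.1
tool_pos: [0.419, -0.1425, 0.058]
orientation: [[-0.968, -0.251, 0.005], [-0.251, 0.968, -0.014], [-0.002, -0.015, -1.0]]
contact_force: [8.1, -36.5, -17.3]
gripper_width: 0.0852
```

```bash
python3 to.py .4434 -.2435 .055 104.7
```

```text
t 18.1 p [ 0.419  -0.1425  0.058 ] yaw_y 104.54 q6 -50.0 F [  8.0507 -36.5055 -17.2856] T [-6.0789 -1.4277 -0.0032] w 0.0852
scaled shift [ 0.0087 -0.5193  0.0225]
turn scaled (mod 4) -0.0018221876870686375
```

step_arm(series="0 -0.05 0 0 1; 0 -0.15 0 0 1; 0 -0.15 -0.25 0 1; 0 -0.15 -0.5 0 1; 0 -0.15 -0.55 0 1")

```text
clock: 18.73
tool_pos: [0.4257, -0.1663, 0.1704]
orientation: [[-0.967, -0.254, 0.005], [-0.254, 0.967, -0.004], [-0.004, -0.005, -1.0]]
contact_force: [0.7, -0.2, -0.6]
gripper_width: 0.0855
```

```bash
python3 to.py .4598 .217 .165 102
```

```text
t 18.73 p [ 0.4257 -0.1663  0.1704] yaw_y 104.73 q6 -52.6 F [ 0.6571 -0.156  -0.6363] T [-0.0327  0.0088  0.0011] w 0.0855
scaled shift [-0.6523  1.8102  0.0209]
turn scaled (mod 4) 0.030349042508483137
```

step_arm(series="-0.07 0.2 0 0 1; -0.14 0.4 0 0 1; -0.21 0.6 0 0 1; -0.28 0.8 0 0.02 1; -0.35 0.98 0 0.03 1")

```text
clock: 19.35
tool_pos: [0.4416, 0.0435, 0.1658]
orientation: [[-0.978, -0.208, 0.0], [-0.208, 0.978, 0.0], [-0.0, 0.0, -1.0]]
contact_force: [-0.3, -0.2, 0.1]
gripper_width: 0.0852
```

```bash
python3 to.py .4598 .217 .165 102
```

```text
t 19.35 p [0.4416 0.0435 0.1658] yaw_y 102.0 q6 -23.4 F [-0.349  -0.1817  0.1345] T [-0.0199 -0.0298  0.0214] w 0.0852
scaled shift [-0.2691  0.8296  0.0044]
turn scaled (mod 4) -4.0202233747284785e-05
```

step_arm(series="-0.065 0.21 0 0 1; -0.13 0.42 0 0 1; -0.2 0.63 0 0 1; -0.269 0.83 0 0 1; -0.269 0.83 0 0 1")

```text
clock: 19.98
tool_pos: [0.4593, 0.2176, 0.1656]
orientation: [[-0.977, -0.212, -0.001], [-0.212, 0.977, 0.001], [0.001, 0.001, -1.0]]
contact_force: [-0.4, -0.3, 0.3]
gripper_width: 0.0854
```

```bash
python3 to.py .4598 .217 .057 102
```

```text
t 19.98 p [0.4593 0.2176 0.1656] yaw_y 102.23 q6 -1.7 F [-0.3567 -0.3051  0.3116] T [ 0.0314  0.0263 -0.0009] w 0.0854
scaled shift [-0.0022 -0.0041  0.5428]
turn scaled (mod 4) 0.0025258034422271356
```

step_arm(series="0 0 0.2 0 1; 0 0 0.4 0 1; 0 0 0.54 0 1; 0 0 0.54 0 1")

```text
clock: 20.48
tool_pos: [0.4581, 0.2143, 0.0558]
orientation: [[-0.978, -0.207, -0.004], [-0.207, 0.978, -0.001], [0.004, 0.0, -1.0]]
contact_force: [-0.4, -0.7, 1.1]
gripper_width: 0.0852
```

step_arm(series="0 -0.07 0 0 1; 0 -0.14 0 0 1; 0 -0.21 0 0 1; 0 -0.28 0 0 1; 0 -0.35 0 0 1")

```text
clock: 21.1
tool_pos: [0.4758, 0.1465, 0.0593]
orientation: [[-0.978, -0.208, 0.002], [-0.208, 0.978, 0.003], [-0.003, 0.003, -1.0]]
contact_force: [-1.3, 8.4, 3.5]
gripper_width: 0.0855
```

```bash
python3 to.py .4598 .217 .057 102
```

```text
t 21.1 p [0.4758 0.1465 0.0593] yaw_y 102.0 q6 -10.1 F [-1.3372  8.4454  3.4612] T [ 1.6629  0.1839 -0.0396] w 0.0855
scaled shift [0.0048 0.3612 0.0123]
turn scaled (mod 4) 5.451710538643005e-05
```

Offset is now 72 mm, with about 29 mm left to go.

step_arm(series="0 -0.05 0 0 1; 0 -0.1 0 0 1; 0 -0.13 0 0 1; 0 -0.145 0 0 1; 0 -0.145 0 0 1")

```text
clock: 21.72
tool_pos: [0.4818, 0.1179, 0.0592]
orientation: [[-0.978, -0.207, 0.002], [-0.207, 0.978, 0.002], [-0.002, 0.001, -1.0]]
contact_force: [-0.8, 3.7, 2.8]
gripper_width: 0.0853
```

```bash
python3 to.py .4598 .217 .057 102
```

```text
t 21.73 p [0.4818 0.1179 0.0592] yaw_y 101.97 q6 -13.4 F [-0.8012  3.6721  2.8131] T [ 0.9824  0.1316 -0.0201] w 0.0853
scaled shift [0.0047 0.5076 0.0119]
turn scaled (mod 4) -0.0003575521672088497
```

step_arm(series="0 -0.015 0 0 1; 0 -0.025 0 0 1; 0 -0.025 0 0 1")

```text
clock: 22.1
tool_pos: [0.482, 0.117, 0.059]
orientation: [[-0.978, -0.21, 0.001], [-0.21, 0.978, 0.01], [-0.003, 0.01, -1.0]]
contact_force: [-3.0, 28.2, 3.8]
gripper_width: 0.0853
```

```bash
python3 to.py .4598 .217 .057 102
```

```text
t 22.1 p [0.482 0.117 0.059] yaw_y 102.13 q6 -14.0 F [-3.0128 28.2146  3.8171] T [ 5.5546  0.468  -0.1614] w 0.0853
scaled shift [0.0036 0.5119 0.0153]
turn scaled (mod 4) 0.0014049221955314945
```

Against the stop. I'll back off, lift, move clear and look.

step_arm(series="0 0.05 0 0 1; 0 0.15 0 0 1; 0 0.15 -0.25 0 1; 0 0.15 -0.5 0 1; 0 0.15 -0.7 0 1")

```text
clock: 22.72
tool_pos: [0.4762, 0.1419, 0.2007]
orientation: [[-0.978, -0.207, 0.002], [-0.207, 0.978, -0.001], [-0.002, -0.001, -1.0]]
contact_force: [0.8, -0.4, -0.2]
gripper_width: 0.0855
```

step_arm(series="0.05 0.2 -0.1 0 1; 0.1 0.4 -0.2 0 1; 0.15 0.6 -0.3 0 1; 0.2 0.8 -0.3 0 1; 0.2 1 -0.3 0 1")

```text
clock: 23.35
tool_pos: [0.3949, 0.3306, 0.2592]
orientation: [[-0.978, -0.207, 0.002], [-0.207, 0.978, 0.0], [-0.002, -0.0, -1.0]]
contact_force: [0.0, -0.8, 0.1]
gripper_width: 0.0855
```

step_arm(series="0.1 0.2 0 0 1; 0.2 0.4 0 0 1; 0.3 0.6 0 0 1; 0.4 0.8 0 0 1; 0.4 0.8 0 0 1")

```text
clock: 23.98
tool_pos: [0.2823, 0.471, 0.2584]
orientation: [[-0.978, -0.211, 0.001], [-0.211, 0.978, 0.0], [-0.001, 0.0, -1.0]]
contact_force: [0.3, -0.1, 1.1]
gripper_width: 0.0852
```

```bash
python3 - <<'E'
from h import *
im=capture("top"); cv2.imwrite("pics/t8.png",im[:,:,::-1])
im=capture("scene"); cv2.imwrite("pics/s8.png",cv2.resize(im[190:300,180:460,::-1],None,fx=2.8,fy=2.8,interpolation=cv2.INTER_CUBIC))
E
```

```text
(no output)
```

View pics/t8.png

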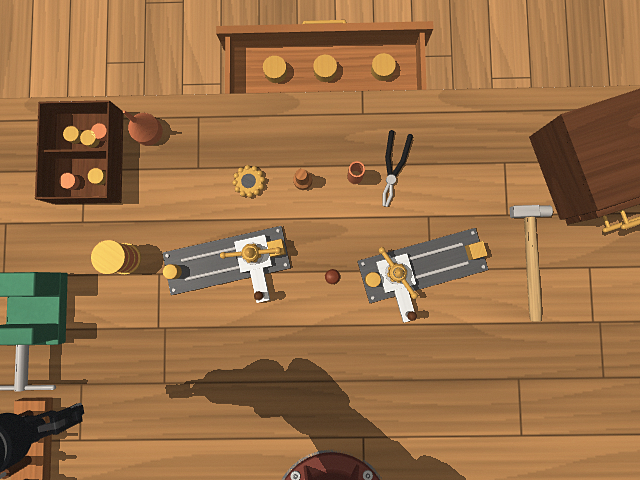

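View pics/s8.png

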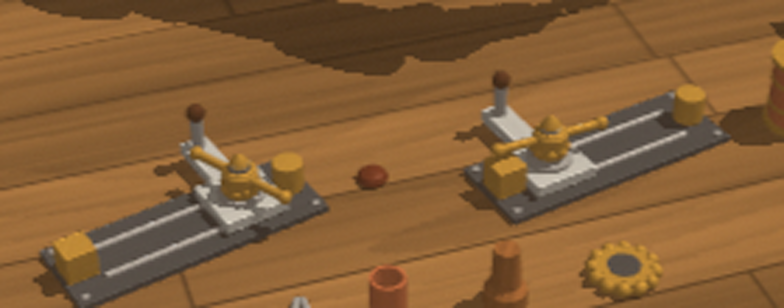

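```bash
python3 - <<'E'
from h import *
im=cv2.imread("pics/t8.png")
cv2.imwrite("pics/t8r.png",cv2.resize(im[215:335,350:500],None,fx=5,fy=5,interpolation=cv2.INTER_CUBIC))
cv2.imwrite("pics/t8l.png",cv2.resize(im[215:335,150:300],None,fx=5,fy=5,interpolation=cv2.INTER_CUBIC))
E
```

```text
(no output)
```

View pics/t8r.png

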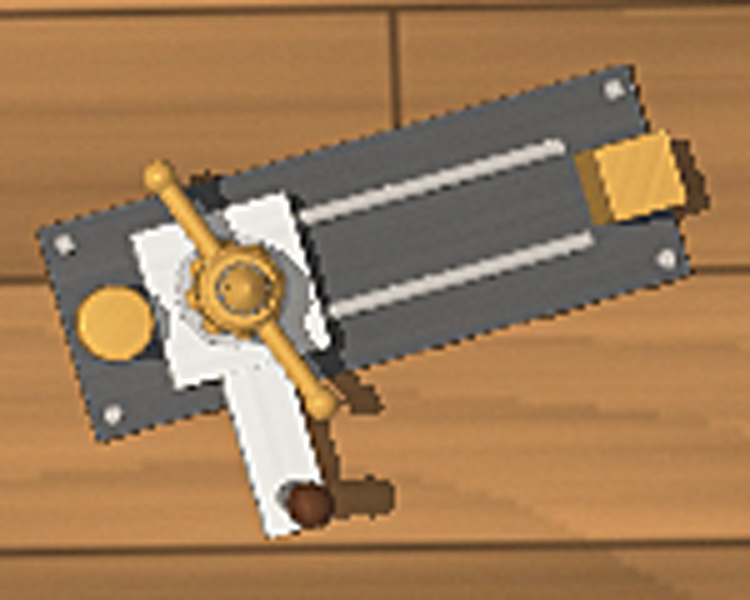

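View pics/t8l.png

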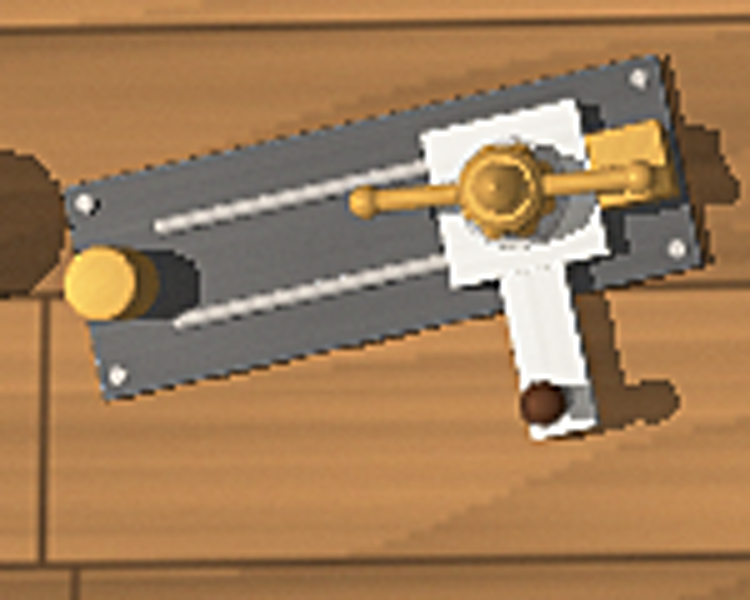

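```bash
python3 - <<'E'
from h import *
for n,p,c,v in(("R",(350+309/5,215+503/5),(.5338,-.2137),(-.2533,.9674)),("L",(150+543/5,215+402/5),(.5528,.2328),(-.2074,.9783))):
    w=ray("top",p,.068)[:2];print(n,w,"carriage",(w-np.array(c))@np.array(v))
print(r.finish_job())
E
```

```text
R [ 0.42644108 -0.17524612] carriage 0.06439429839529441
L [0.47372726 0.15023202] carriage -0.06437656935227963
the job is handed in; nothing more can be done
None
```

Both caps were tried first, then sent to the end that matched the result, and the job is handed in. The clock stood at about 24 s of the 72 s allowed.

| Fixture | How the cap stopped | Angle turned | Bar height at stop | Sent to | Carriage position at the end |
|---|---|---|---|---|---|
| Left | Bound short, stopped dead | about 1.56 rad (angle 1.87 at most) | about 53 mm, bare thread showing | Square block (reject) | about -0.064 m |
| Right | Fully home | about 2.58 rad, plus a start of up to 0.3 rad | about 48.5 mm, skirt on the collar | Round boss (good) | about +0.064 m |

- **Carriages:** each one stopped dead against its end stop (28 N push on the left, 37 N on the right). The last pictures show both against their stops.
- **Caps and bystanders:** neither cap turned while its carriage was being pushed. The other things on the bench look unmoved in the last pictures.
- **Check that disagreed:** heights measured from the two cameras read about 6 mm low on the handle balls, whose height is known. I corrected the bar heights by that amount. On the right cap the height points to a start near 0 rad, but the angle turned needs a start of about 0.2 rad to reach 2.8. The firm stop and 2.58 rad of turning still rule out binding.

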